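# Plug in the service plug and hold the sealer's guard open

## Task

The sealing bar of the bag sealer needs wiping: first take the black service plug out of its parking block and plug it fully home in the service socket on the sealer's control pod, and only then lift the guard to 45 degrees (give or take 8) and hold it still there with the gripper. The guard falls shut if let go, so finish while still holding it open, with the plug still home. Leave the tape core, the bottle and the wrench where they are.

Things in the scene. Friction and masses are not known exactly. Their poses are not given: they have to be found in the camera images.
- plug: Black service plug, 70 g, upright in the parking block. Origin: centre of its underside, z up. From below: shank 26 (x) x 18 (y) mm, 20 long, its lowest 5 mm brass, 22 x 14; shoulder 40 x 32 mm from 20 to 28 mm; grip tab 34 (x) x 14 (y) mm from 28 to 62 mm, to be pinched across y. Fits either way round (half turn about z).
- park: Fixed grey parking block, 70 (x) x 60 (y) x 30 mm, on the bench to the robot's right, with a loose hole 32 x 24 mm in its top that holds the plug at the start (the plug's shoulder rests on the block). Origin: centre of its underside.
- socket (a point): Centre of the mouth of the service socket, 100 mm above the bench, in a level white block (110 x 90 mm) on the control pod: a hole 28.5 (x) x 20.5 (y) mm, 24 mm deep, with a 2 mm chamfer. z up, x along the hole's long side. The plug is home when its shoulder lies on the block, its origin then 20 mm below this point.
- sealer: Bench bag sealer, fixed: white bed 260 (x) x 300 (y) x 70 mm under a guard; at its +y (left) end a grey control pod 220 x 100 mm, 72 mm high (100 mm at the socket block). Origin: centre of the bed's underside, on the bench; x points from the front edge (robot side) to the hinge side, y to the pod.
- guard_angle (a joint): Angle of the sealer's guard, rad: 0 shut (flat), grows as the front edge rises, stop at 1.3; 45 degrees = 0.785. Aluminium plate 215 (x) x 280 (y) x 6 mm, about 0.5 kg, its underside 79 mm above the bench when shut; hinge at the far side. Weight and a weak spring push it shut from any angle (about 4 to 6 N at the handle).
- guard_handle (a point): The guard's handle: round dark steel bar 14 mm thick, 140 mm long, parallel to the hinge (y), a post at each end, its axis 55 mm above the plate's top and 30 mm from the front edge. This point: middle of the bar, 140 mm above the bench when shut. Turns with the guard (x to the hinge side, z normal to the plate); the bar can turn between the fingers.
- guard: The guard. Origin: a point on the guard's hinge axis (along the sealer's y), level with the plate's underside, 79 mm above the bench. In the guard's frame the handle's middle is at x -185, y 0, z +61 mm from here.
- tape: Bystander: loose cardboard tape core, 90 mm across, 72 mm bore, 25 mm high, lying flat near the parking block. Origin: centre of its underside.
- cleaner: Bystander: loose white cleaner bottle with red cap, 64 mm across, 170 mm tall, standing at the far right. Origin: centre of its underside.
- wrench: Bystander: loose steel wrench, 160 mm long, lying on the bench at the left.
There are look-alikes about, which are no part of the job. There is more than one size of the plug; the one meant has the size given above.

How it is judged:
By the outcome, as a careful person would: the job done as asked, in the order asked, and still so for the second after the job is handed in, while the arm keeps its last pose, push and grip.
It also fails if it takes over 64 s, if anything falls off the work surface, if the arm or the gripper's body presses on something with over 40 N, if the wrist force passes 120 N, or if a joint passes its speed limit or range.

## Robot

A 7-joint arm with a two-finger parallel gripper is mounted at the origin on the work surface. World frame = base frame: x ahead of the robot, y to its left, z up, the work surface at z = 0. Lengths are in m, angles in degrees, forces in N, time in s.
With the tool pointing down it reaches from about 0.35 to 0.9 m from the base axis. Payload 19.9 kg.
Tool frame: the origin (TCP) lies on the mounting face of the last link; the fingertips stand 199 mm ahead of it and the grasp point (between the pads) lies 180 mm ahead of it (ctrl.grasp_offset is the distance from the TCP to the grasp point, in m); z points along the fingers, y is the line along which they close (so a half turn about z gives the same grasp; the last joint's range is limited). The gripper opens to 94 mm and grips with 3 to 60 N. Pads are 16 mm wide; open, the fingers measure 119 mm over their backs; the gripper's body (75 mm by 177 mm) begins 78 mm behind the grasp point.
Start: joints at [63.283, 23.915, -0.59, 92.452, 0.269, 63.638, -3.037], TCP at [0.258, -0.569, 0.405] pointing down, gripper open.
Joint ranges: [-161.28, 161.28], [-22.2, 115.67], [-73.04, 71.86], [3.21, 147.25], [-68.34, 248.33], [10.77, 114.83], [-161.83, 161.83]. Speed limits (degrees/s): [108.29, 108.29, 136.94, 136.94, 172.46, 172.46, 172.46].

## Interface

Orientations are given as [roll, pitch, yaw] about the fixed x, y, z axes, in that order (R = Rz(yaw) Ry(pitch) Rx(roll)).
In Python, from station import ctrl gives the robot as it stands.
- The arm moves only by the shell command python3 -m crank 'ROWS' [FORCE]. ROWS is JSON, a list of rows, each a list of 3 entries, a list of its own where there are three numbers: the opening, from -1 (shut) to 1 (fully open), then the shift along the tool's x, y, z each as a share of 20 mm, from -1 to 1, then the turn, a rotation vector about the tool's x, y, z each as a share of 6 degrees, from -1 to 1. In form: [[claw, [dx, dy, dz], [rx, ry, rz]], ...]. A call has 1 to 5 rows; each row shifts and turns the commanded pose from where the row before left it, along the tool's axes as they then stand; what a row does not reach is not made up. A row lasts 1/12 s, in which the tool goes at most 41.7 mm and 7.16 degrees, less where a joint would pass 70% of its speed; a pose out of reach is approached as far as the arm can. A call with a number of a shift or a turn outside -1 to 1 is refused whole. A call with a gripper value outside its range is refused whole. The fingers move at their own pace and stop on an object; FORCE is the grip in N (left out, the last holds). Time passes only in rows, so rows that do not move let the fingers close. It gives the time, the measured TCP pose, the force, the opening and the grip force at its end, in the units of the state.
- ctrl.read_state(): the state, without advancing time (a new reading comes with each control period).
- ctrl.read_camera(name): name is "scene" or "top" or "wrist"; returns the picture (400x640x3 uint8, red, green, blue); there is no depth.
- ctrl.camera_info(name): a dict with "intrinsics" (3x3 intrinsics, pixels), "k1" (the pictures are not rectified: a ray, as slopes to the right and down, at radius r is drawn at 1 + k1 r^2 times it, then the intrinsics apply), "camera_from_world" (4x4, takes a point from world to camera coordinates). Camera axes: x right, y up, looking along -z (the intrinsics and any distortion apply to the point x, -y, -z); pixel columns grow to the right and rows downward; lengths in m; the calibration is good to about 2 mm. A picture is of the moment at which its call begins: read the wrist's pose just before it. camera_info takes no time and is no camera call; for the wrist camera it gives the pose at the moment of the call.
- ctrl.sign_off(): hands the job in; it is judged then, once.
The state is a dict: "clock": time; "joint_pos": joint angles; "qvel": joint speeds; "joint_efforts": joint torques, N m; "tcp_pos": TCP position; "ee_rot": TCP orientation; "contact_force": force on the tool from outside, world axes, zero at the start; "moment": the same for the moment, N m; "width": opening from 0.0 (shut) to 1.0 (fully open); "gripper_force": force on a finger pad.
Only numpy, scipy, OpenCV 4.12 (cv2) and the standard library are available. Lean on these libraries where they do the work, as an engineer would, in place of code of your own. Each camera call takes 0.05 s, during which the arm holds its last target. There are 200 camera calls.

## Working session

There is one attempt and no reset: what is moved stays moved. The work goes in short steps, Python scripts to look and compute and a shell command to move; the robot and the scene stay as the last step left them, time stands still between calls to the robot, and variables do not carry over. Pictures are saved under pics/ and viewed, at most 12 in all, crops included, and the job is handed in when it is done.

```bash
mkdir -p pics; ls; python3 - <<'E'
from station import ctrl
import cv2,numpy as np
for n in ["scene","top"]:
    im=ctrl.read_camera(n); cv2.imwrite(f"pics/{n}0.png",im[:,:,::-1])
    i=ctrl.camera_info(n); print(n,np.round(i["intrinsics"],1).tolist(),i["k1"],np.round(i["camera_from_world"],3).tolist())
im=ctrl.read_camera("wrist");cv2.imwrite("pics/wrist0.png",im[:,:,::-1])
i=ctrl.camera_info("wrist");print(i)
print(ctrl.read_state())
E
```

```text
pics
scene [[450.3, 0.0, 330.1], [0.0, 450.3, 206.0], [0.0, 0.0, 1.0]] -0.039735691497722166 [[-0.342, 0.94, -0.017, 0.185], [-0.732, -0.255, 0.631, 0.332], [0.589, 0.228, 0.775, -1.712], [0.0, 0.0, 0.0, 1.0]]
top [[481.9, 0.0, 317.4], [0.0, 481.9, 195.3], [0.0, 0.0, 1.0]] -0.11986527944369321 [[0.013, -1.0, -0.015, 0.013], [0.998, 0.012, 0.064, -0.565], [-0.063, -0.016, 0.998, -1.74], [0.0, 0.0, 0.0, 1.0]]
{'intrinsics': array([[290.22327105,   0.        , 319.42219243],
       [  0.        , 290.22327105, 206.95875868],
       [  0.        ,   0.        ,   1.        ]]), 'k1': -0.03875454084571746, 'camera_from_world': array([[ 4.12095418e-01, -9.11140694e-01, -4.96794230e-05,
        -6.24892741e-01],
       [ 8.75039946e-01,  3.95782781e-01, -2.78677381e-01,
         2.81458564e-02],
       [ 2.53933965e-01,  1.14798200e-01,  9.60384774e-01,
        -3.90945488e-01],
       [ 0.00000000e+00,  0.00000000e+00,  0.00000000e+00,
         1.00000000e+00]])}
{'clock': 0.15, 'joint_pos': array([63.28346369, 23.94008943, -0.59095807, 92.47529339,  0.27156367,
       63.63957647, -3.03823988]), 'qvel': array([ 0.03262065, -0.13831213, -0.01809237, -0.16867369, -0.10212048,
        0.01378758,  0.13052776]), 'joint_efforts': array([ 9.17723446e-04, -8.51535201e+01,  6.38894420e-01, -4.26136529e+01,
       -4.88596712e-02,  1.70864607e-02,  2.03614081e-04]), 'tcp_pos': array([ 0.25755045, -0.56936377,  0.40418683]), 'ee_rot': array([-1.79946677e+02,  6.25202083e-03,  2.43392259e+01]), 'contact_force': array([-0.61978384,  0.85281709,  0.61509269]), 'moment': array([ 0.01106629,  0.03129639, -0.00085609]), 'gripper_force': 0.0, 'width': 1.0002556021809628}
```

View pics/scene0.png

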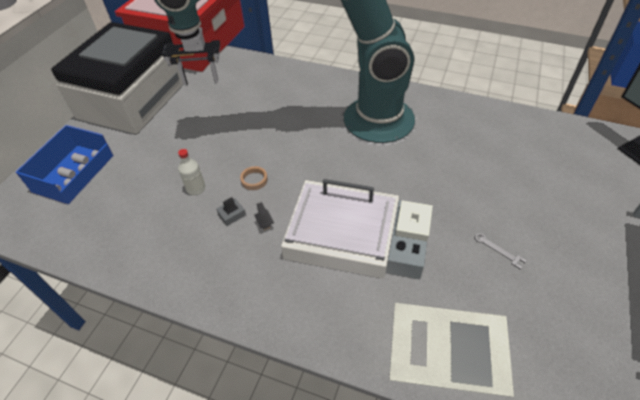

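View pics/top0.png

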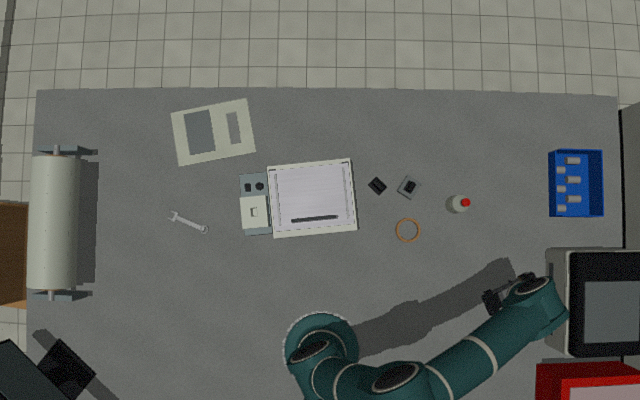

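View pics/wrist0.png

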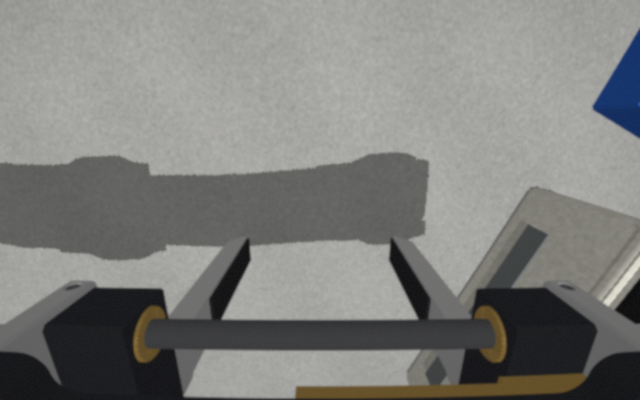

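The scene picture shows the plug in its block at (231,210), a black look-alike at (263,217), the handle at (348,190) and the socket at (415,217). In the top picture these are at (409,187), (377,186), (315,218) and (254,212). The wrist picture shows only bare bench. Next I'll enlarge these regions.

```bash
cat > h.py <<'E'
import numpy as np,cv2
from scipy.spatial.transform import Rotation as Rn
from station import ctrl
def info(n,i=None):
    i=i or ctrl.camera_info(n); return np.array(i["intrinsics"]),i["k1"],np.array(i["camera_from_world"])
def ray(c,uv):
    K,k,T=c; d=cv2.undistortPoints(np.array([[uv]],float),K,np.array([k,0,0,0.]))[0,0]
    v=T[:3,:3].T@np.array([d[0],-d[1],-1]); return -T[:3,:3].T@T[:3,3],v/np.linalg.norm(v)
def onz(c,uv,z):
    o,v=ray(c,uv); return o+v*(z-o[2])/v[2]
def tri(*obs):
    A=0;b=0;L=[ray(c,uv) for c,uv in obs]
    for o,v in L: P=np.eye(3)-np.outer(v,v);A=A+P;b=b+P@o
    p=np.linalg.solve(A,b);return p,[round(1e3*np.linalg.norm((np.eye(3)-np.outer(v,v))@(p-o)),1) for o,v in L]
def proj(c,p):
    K,k,T=c; q=T[:3,:3]@p+T[:3,3]; s=np.array([q[0],-q[1]])/-q[2]; s=s*(1+k*(s@s)); return K[:2,:2]@s+K[:2,2]
def pose():
    s=ctrl.read_state(); return s,np.array(s["tcp_pos"]),Rn.from_euler("xyz",s["ee_rot"],degrees=True)
def to(grasp,rpy):
    "tool-axis shift (units of 20mm) and turn (units of 6deg) from now to grasp-point pose"
    s,p,R=pose();R2=Rn.from_euler("xyz",rpy,degrees=True)
    t=np.array(grasp)-R2.as_matrix()[:,2]*ctrl.grasp_offset
    print("shift",np.round(R.inv().apply(t-p)/.02,2),"turn",np.round((R.inv()*R2).as_rotvec(degrees=True)/6,2),"clock",round(s["clock"],2))
def now():
    s,p,R=pose();print("t %.2f grasp"%s["clock"],np.round(p+R.as_matrix()[:,2]*ctrl.grasp_offset,4),"rpy",np.round(s["ee_rot"],2),"F",np.round(s["contact_force"],1),"w %.3f g %.1f"%(s["width"],s["gripper_force"]),"q",np.round(s["joint_pos"],0))
E
python3 - <<'E'
from h import *
S,T=info("scene"),info("top")
for n,a,b in [("plug",(231,205),(409,187)),("look",(263,215),(377,186)),("handle",(347,185),(315,218)),("socket",(415,217),(254,212)),("cleaner cap",(183,154),(465,202)),("tape",(254,178),(407,230)),("wrench",(500,251),(189,222))]: print(n,*tri((S,a),(T,b)))
s=cv2.imread("pics/scene0.png");t=cv2.imread("pics/top0.png")
up=lambda x,f:cv2.resize(x,None,fx=f,fy=f,interpolation=cv2.INTER_CUBIC)
a=up(s[170:290,205:445],3.3333);b=up(t[150:245,230:430],4)[:380]
b=up(t[150:240,230:470],3.3333)
cv2.imwrite("pics/c1.png",np.vstack([a[:300],b[:300]])[:600,:800])
E
```

```text
plug [ 0.59659775 -0.3078858   0.04640417] [np.float64(1.4), np.float64(1.4)]
look [ 0.59959098 -0.19411509  0.04766431] [np.float64(0.6), np.float64(0.6)]
handle [0.47926044 0.02881921 0.13862116] [np.float64(3.3), np.float64(3.3)]
socket [0.4983986  0.24173631 0.09993082] [np.float64(2.4), np.float64(2.4)]
cleaner cap [ 0.53948887 -0.48004671  0.15921425] [np.float64(0.1), np.float64(0.1)]
tape [ 0.44253427 -0.30816699  0.0117499 ] [np.float64(0.1), np.float64(0.1)]
wrench [ 4.60457392e-01  5.01602088e-01 -2.75097812e-04] [np.float64(4.1), np.float64(4.1)]
```

View pics/c1.png

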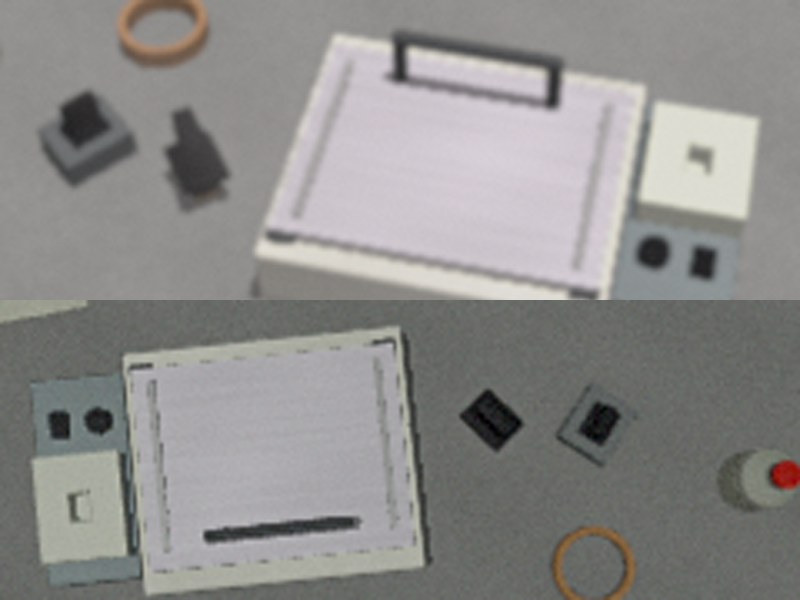

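The enlarged crop shows the plug seated in the block (top view, crop (600,423), long side at about −35°). The look-alike stands on the bench at crop (491,420), with brass at its foot, so it's not the one. The socket is at crop (82,507), and the handle runs from (205,537) to (360,522). That puts the sealer's yaw at about 5.5°.

```bash
python3 - <<'E'
from h import *
to([0.59,-0.308,0.235],[180,0,24.34]); to([0.59,-0.308,0.235],[180,0,-35])
E
```

```text
shift [20.53 -5.06 -0.56] turn [-0.01  0.   -0.  ] clock 0.15
shift [20.53 -5.06 -0.56] turn [-0.01  0.01  9.89] clock 0.15
```

```bash
R='python3 -m crank'
python3 -m crank '[[1,[0.5,-0.1,-0.3],[0,0,0]],[1,[0.98,-0.25,-0.2],[0,0,0]],[1,[0.98,-0.25,0],[0,0,0]],[1,[0.98,-0.25,0],[0,0,0]],[1,[0.98,-0.25,0],[0,0,0]]]'
python3 -m crank '[[1,[0.98,-0.25,0],[0,0,0]],[1,[0.98,-0.25,0],[0,0,0]],[1,[0.98,-0.25,0],[0,0,0]],[1,[0.98,-0.25,0],[0,0,0]],[1,[0.98,-0.25,0],[0,0,0]]]'
python3 -m crank '[[1,[0.98,-0.25,0],[0,0,0]],[1,[0.98,-0.25,0],[0,0,0]],[1,[0.98,-0.25,0],[0,0,0]],[1,[0.98,-0.25,0],[0,0,0]],[1,[0.98,-0.25,0],[0,0,0]]]'
python3 -m crank '[[1,[0.98,-0.25,0],[0,0,0]],[1,[0.98,-0.25,0],[0,0,0]],[1,[0.98,-0.25,0],[0,0,0]],[1,[0.98,-0.25,0],[0,0,0]],[1,[0.98,-0.25,0],[0,0,0]]]'
python3 -m crank '[[1,[0.5,-0.1,0],[0,0,0.9]],[1,[0,0,0],[0,0,1]],[1,[0,0,0],[0,0,1]],[1,[0,0,0],[0,0,1]],[1,[0,0,0],[0,0,1]]]'
python3 -m crank '[[1,[0,0,0],[0,0,1]],[1,[0,0,0],[0,0,1]],[1,[0,0,0],[0,0,1]],[1,[0,0,0],[0,0,1]],[1,[0,0,0],[0,0,1]]]'
python3 -m crank '[[1,[0,0,0],[0,0,0]],[1,[0,0,0],[0,0,0]]]'
python3 - <<'E'
from h import *
now(); W=ctrl.camera_info("wrist"); im=ctrl.read_camera("wrist"); np.save("w1.npy",W,allow_pickle=True); cv2.imwrite("pics/w1.png",im[:,:,::-1])
to([0.59,-0.308,0.235],[180,0,-35])
print(proj(info("",W),np.array([.597,-.308,.072])))
E
```

```text
clock: 0.57
tcp_pos: [0.3304, -0.5118, 0.4151]
ee_rot: [180.0, -0.0, 24.4]
contact_force: [0.6, -0.3, -0.6]
width: 0.999
gripper_force: 0.0
clock: 0.98
tcp_pos: [0.4093, -0.4484, 0.4151]
ee_rot: [180.0, -0.0, 24.4]
contact_force: [-0.0, -0.7, -0.6]
width: 0.996
gripper_force: 0.0
clock: 1.4
tcp_pos: [0.4882, -0.3852, 0.415]
ee_rot: [-180.0, -0.0, 24.4]
contact_force: [0.0, -0.1, -0.7]
width: 1.002
gripper_force: 0.0
clock: 1.82
tcp_pos: [0.5671, -0.3219, 0.415]
ee_rot: [-180.0, -0.0, 24.4]
contact_force: [0.1, -0.7, -0.4]
width: 1.001
gripper_force: 0.0
clock: 2.23
tcp_pos: [0.5747, -0.3166, 0.415]
ee_rot: [-180.0, 0.0, -5.3]
contact_force: [-0.3, -0.6, -0.1]
width: 1.001
gripper_force: 0.0
clock: 2.65
tcp_pos: [0.5747, -0.3166, 0.415]
ee_rot: [-180.0, 0.0, -35.3]
contact_force: [0.5, 0.3, 0.1]
width: 0.998
gripper_force: 0.0
clock: 2.82
tcp_pos: [0.5747, -0.3168, 0.4149]
ee_rot: [-180.0, 0.0, -34.8]
contact_force: [0.3, 0.4, 0.1]
width: 1.002
gripper_force: 0.0
t 2.82 grasp [ 0.5746 -0.3168  0.2345] rpy [-180.      0.    -34.83] F [0.3 0.4 0.1] w 1.002 g 0.0 q [ 24.  27.   3.  87.  -2.  66. -97.]
shift [ 0.38 -0.81 -0.03] turn [-0.    0.    0.03] clock 2.87
[302.07998426 185.856389  ]
```

View pics/w1.png

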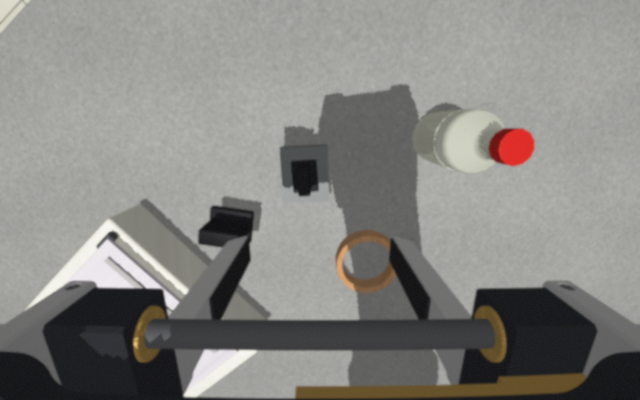

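The wrist view has the plug's block at (304,168), lined up with the tool, with the tape at (366,260), the bottle at (470,140) and the look-alike at (228,222). I'll go lower and centre over the plug for a second view.

```bash

python3 -m crank '[[1,[0.2,-0.4,0.8],[0,0,0]],[1,[0.4,-0.5,1],[0,0,0]],[1,[0,0,1],[0,0,0]],[1,[0,0,0.7],[0,0,0]],[1,[0,0,0],[0,0,0]]]'
python3 -m crank '[[1,[0,0,0],[0,0,0]]]'
python3 - <<'E'
from h import *
now(); W=ctrl.camera_info("wrist"); im=ctrl.read_camera("wrist"); np.save("w2.npy",W,allow_pickle=True); cv2.imwrite("pics/w2f.png",im[:,:,::-1])
print(proj(info("",W),np.array([.597,-.308,.072])))
a=cv2.imread("pics/w1.png")[120:220,240:373];b=im[100:240,240:400,::-1]
up=lambda x,f:cv2.resize(x,None,fx=f,fy=f,interpolation=cv2.INTER_CUBIC)
a=up(a,3);b=up(b,2.5)
o=np.zeros((350,800,3),np.uint8);o[:300,:399]=a;o[:350,400:]=b;cv2.imwrite("pics/c2.png",o)
E
```

```text
clock: 3.28
tcp_pos: [0.5941, -0.3091, 0.3415]
ee_rot: [180.0, 0.3, -34.9]
contact_force: [0.2, 0.4, -0.5]
width: 1.002
gripper_force: 0.0
clock: 3.37
tcp_pos: [0.5945, -0.3096, 0.3445]
ee_rot: [180.0, 0.1, -34.9]
contact_force: [0.5, -1.0, 0.2]
width: 1.0
gripper_force: 0.0
t 3.37 grasp [ 0.5943 -0.3095  0.1641] rpy [ 1.800e+02  6.000e-02 -3.495e+01] F [ 0.5 -1.   0.2] w 1.000 g 0.0 q [ 23.  32.   3.  89.  -2.  60. -99.]
[316.68747003 214.7976836 ]
```

View pics/c2.png

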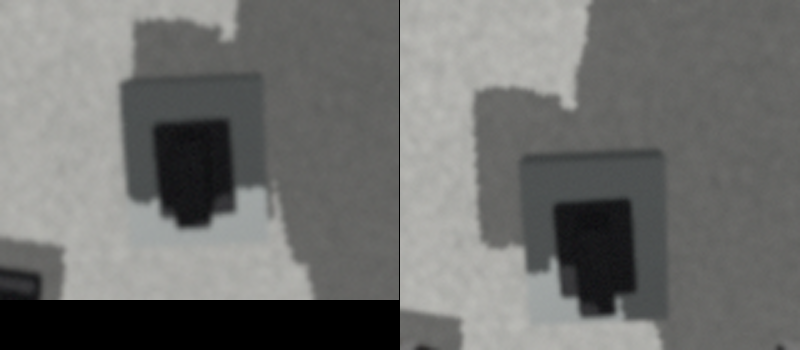

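The two crops show the tab's near top edge centred at full-image (305,195.3) and (319.4,226.8), and the shoulder's far edge centred at (303.8,161) and (317.8,181). I'll triangulate both.

```bash
python3 - <<'E'
from h import *
L=lambda f:info("",np.load(f,allow_pickle=True).item())
A,B=L("w1.npy"),L("w2.npy")
p,e=tri((A,(305,195.3)),(B,(319.4,226.8)));print("tab near",p,e)
q,e=tri((A,(303.8,161)),(B,(317.8,181)));print("sh far",q,e)
P=onz(B,(319.4,226.8),.072);Q=onz(B,(317.8,181),.038);print(P,Q,"len mm",np.linalg.norm((Q-P)[:2])*1e3,"yaw",np.degrees(np.arctan2(*(Q-P)[1::-1])))
P1=onz(A,(305,195.3),.072);Q1=onz(A,(303.8,161),.038);print(P1,Q1)
# yaw from shoulder far edge, block edges
f=lambda x,y:(240+(x-400)/2.5,100+y/2.5)
for z,a,b in[(.038,(557,205),(632,200)),(.03,(524,157),(663,151)),(.03,(665,155),(667,318))]:
    d=onz(B,f(*b),z)-onz(B,f(*a),z);print(np.linalg.norm(d)*1e3,np.degrees(np.arctan2(d[1],d[0])))
u=np.array([np.cos(np.radians(-35)),np.sin(np.radians(-35))])
c=[P[:2]+u*.017,Q[:2]-u*.020];print("centres",c)
f=lambda *a:np.mean(c,axis=0)
print(np.load("w2.npy",allow_pickle=True).item()["camera_from_world"][:3,:3]@np.array([0,0,1]))
g=f();to([g[0],g[1],.062],[180,0,-35])
E
```

```text
tab near [ 0.58658786 -0.30422414  0.07394928] [np.float64(0.4), np.float64(0.4)]
sh far [ 0.6158576  -0.32183258  0.03315902] [np.float64(0.4), np.float64(0.4)]
[ 0.58607465 -0.30337471  0.072     ] [ 0.61662128 -0.32277572  0.038     ] len mm 36.186947410234204 yaw -32.42076122641976
[ 0.5861703  -0.30430648  0.072     ] [ 0.61620983 -0.32201508  0.038     ]
30.04220642897133 -121.07976071484998
56.144283523010856 -122.48857294963881
69.97075916749313 147.20419354518953
centres [array([ 0.60000024, -0.31312551]), array([ 0.60023823, -0.31130419])]
[ 1.00912230e-04 -2.79139641e-01  9.60250514e-01]
shift [ 0.29 -0.06  5.16] turn [-0.   -0.01  0.  ] clock 3.42
```

Heights (74 and 33 mm) agree with the text's 72 and 38 mm. The centre is (0.600, −0.312) and the yaw about −32.6°. I'll descend and check before gripping.

```bash

python3 -m crank '[[1,[0.29,-0.06,0],[0,0,-0.4]],[1,[0,0,0.6],[0,0,0]],[1,[0,0,0.8],[0,0,0]],[1,[0,0,0.9],[0,0,0]],[1,[0,0,0.9],[0,0,0]]]'
python3 -m crank '[[1,[0,0,0.7],[0,0,0]],[1,[0,0,0.5],[0,0,0]],[1,[0,0,0],[0,0,0]],[1,[0,0,0],[0,0,0]]]'
python3 - <<'E'
from h import *
now();to([.600,-.312,.062],[180,0,-32.6])
E
```

```text
clock: 3.83
tcp_pos: [0.5998, -0.3121, 0.2803]
ee_rot: [-180.0, -0.1, -32.7]
contact_force: [0.4, 0.3, 0.0]
width: 0.998
gripper_force: 0.0
clock: 4.17
tcp_pos: [0.6, -0.3121, 0.2567]
ee_rot: [180.0, 0.0, -32.7]
contact_force: [-0.4, -0.8, 0.8]
width: 1.002
gripper_force: 0.0
t 4.17 grasp [ 0.5999 -0.3121  0.0763] rpy [ 1.800e+02  1.000e-02 -3.267e+01] F [-0.4 -0.8  0.8] w 1.002 g 0.0 q [ 23.  38.   2.  91.  -2.  51. -97.]
shift [-0.   -0.01  0.72] turn [ 0.    0.   -0.01] clock 4.17
```

```bash

python3 -m crank '[[1,[0,0,0.5],[0,0,0]],[1,[0,0,0.22],[0,0,0]],[0,[0,0,0],[0,0,0]],[-0.5,[0,0,0],[0,0,0]],[-1,[0,0,0],[0,0,0]]]' 12
python3 -m crank '[[-1,[0,0,0],[0,0,0]],[-1,[0,0,0],[0,0,0]],[-1,[0,0,0],[0,0,0]],[-1,[0,0,0],[0,0,0]],[-1,[0,0,0],[0,0,0]]]' 
python3 -m crank '[[-1,[0,0,0],[0,0,0]],[-1,[0,0,0],[0,0,0]]]' 35
python3 - <<'E'
from h import *
now();to([.600,-.312,.062],[180,0,-32.6])
E
```

```text
clock: 4.58
tcp_pos: [0.6, -0.3121, 0.2425]
ee_rot: [-180.0, -0.0, -32.7]
contact_force: [0.1, -0.6, 0.4]
width: 0.822
gripper_force: 0.0
clock: 5.0
tcp_pos: [0.5999, -0.312, 0.2423]
ee_rot: [-180.0, 0.0, -32.7]
contact_force: [0.1, 0.8, -0.0]
width: 0.466
gripper_force: 0.0
clock: 5.17
tcp_pos: [0.5999, -0.312, 0.2422]
ee_rot: [-180.0, 0.0, -32.7]
contact_force: [0.0, 0.2, -0.1]
width: 0.328
gripper_force: 0.0
t 5.17 grasp [ 0.5999 -0.312   0.0618] rpy [-180.      0.    -32.66] F [ 0.   0.2 -0.1] w 0.328 g 0.0 q [ 23.  39.   2.  91.  -2.  50. -97.]
shift [ 0.   -0.   -0.01] turn [-0.    0.   -0.01] clock 5.17
```

```bash

python3 -m crank '[[-1,[0,0,0],[0,0,0]],[-1,[0,0,0],[0,0,0]],[-1,[0,0,0],[0,0,0]],[-1,[0,0,0],[0,0,0]],[-1,[0,0,0],[0,0,0]]]' 
python3 -m crank '[[-1,[0,0,-0.2],[0,0,0]],[-1,[0,0,-0.5],[0,0,0]],[-1,[0,0,-0.7],[0,0,0]],[-1,[0,0,-1],[0,0,0]],[-1,[0,0,-1],[0,0,0]]]' 35
python3 -m crank '[[-1,[0,0,-1],[0,0,0]],[-1,[0,0,-1],[0,0,0]],[-1,[0,0,-1],[0,0,0]],[-1,[0,0,-1],[0,0,0]],[-1,[0,0,-1],[0,0,0]]]' 
python3 - <<'E'
from h import *
now();print(ctrl.read_state()["moment"])
to([.45,.13,.24],[180,0,-32.6]);to([.45,.13,.24],[180,0,5.5])
E
```

```text
clock: 5.58
tcp_pos: [0.5999, -0.312, 0.2422]
ee_rot: [-180.0, 0.0, -32.7]
contact_force: [-0.3, -0.1, -0.1]
width: 0.149
gripper_force: 35.0
clock: 6.0
tcp_pos: [0.5999, -0.312, 0.3123]
ee_rot: [-180.0, -0.0, -32.7]
contact_force: [0.7, -0.3, 0.3]
width: 0.143
gripper_force: 35.0
clock: 6.42
tcp_pos: [0.5996, -0.312, 0.413]
ee_rot: [-180.0, -0.1, -32.7]
contact_force: [0.9, 0.9, -1.2]
width: 0.147
gripper_force: 35.0
t 6.42 grasp [ 0.5998 -0.3121  0.2326] rpy [-1.7999e+02 -7.0000e-02 -3.2660e+01] F [ 0.9  0.9 -1.2] w 0.147 g 35.0 q [ 23.  29.   3.  84.  -1.  67. -97.]
[ 0.14112677  0.00290306 -0.00137005]
shift [-18.22 -14.57  -0.39] turn [-0.   -0.01 -0.01] clock 6.42
shift [-18.22 -14.57  -0.39] turn [ 0.   -0.01 -6.36] clock 6.42
```

Grip confirmed (opening 14 mm, 35 N). I'll turn to the sealer's yaw and carry the plug to a spot where the socket can be seen.

```bash

python3 -m crank '[[-1,[0,0,-0.4],[0,0,-0.6]],[-1,[0,0,0],[0,0,-1]],[-1,[0,0,0],[0,0,-1]],[-1,[0,0,0],[0,0,-1]],[-1,[0,0,0],[0,0,-1]]]'
python3 -m crank '[[-1,[0,0,0],[0,0,-1]],[-1,[0,0,0],[0,0,-0.76]],[-1,[-0.1,-0.4,0],[0,0,0]],[-1,[-0.22,-0.97,0],[0,0,0]],[-1,[-0.22,-0.97,0],[0,0,0]]]'
python3 -m crank '[[-1,[-0.22,-0.97,0],[0,0,0]],[-1,[-0.22,-0.97,0],[0,0,0]],[-1,[-0.22,-0.97,0],[0,0,0]],[-1,[-0.22,-0.97,0],[0,0,0]],[-1,[-0.22,-0.97,0],[0,0,0]]]'
python3 -m crank '[[-1,[-0.22,-0.97,0],[0,0,0]],[-1,[-0.22,-0.97,0],[0,0,0]],[-1,[-0.22,-0.97,0],[0,0,0]],[-1,[-0.22,-0.97,0],[0,0,0]],[-1,[-0.22,-0.97,0],[0,0,0]]]'
python3 -m crank '[[-1,[-0.22,-0.97,0],[0,0,0]],[-1,[-0.22,-0.97,0],[0,0,0]],[-1,[-0.22,-0.97,0],[0,0,0]],[-1,[-0.22,-0.97,0],[0,0,0]],[-1,[-0.22,-0.97,0],[0,0,0]]]'
python3 -m crank '[[-1,[-0.22,-0.97,0],[0,0,0]],[-1,[-0.22,-0.97,0],[0,0,0]],[-1,[-0.22,-0.97,0],[0,0,0]],[-1,[-0.22,-0.97,0],[0,0,0]],[-1,[-0.22,-0.97,0],[0,0,0]]]'
python3 -m crank '[[-1,[-0.22,-0.97,0],[0,0,0]],[-1,[-0.22,-0.97,0],[0,0,0]],[-1,[-0.22,-0.97,0],[0,0,0]],[-1,[0,0,0],[0,0,0]],[-1,[0,0,0],[0,0,0]]]'
python3 - <<'E'
from h import *
now(); W=ctrl.camera_info("wrist"); im=ctrl.read_camera("wrist"); np.save("w3.npy",W,allow_pickle=True); cv2.imwrite("pics/w3.png",im[:,:,::-1])
c=info("",W);print(proj(c,np.array([.498,.242,.1])),proj(c,np.array([.479,.029,.139])))
E
```

```text
clock: 6.83
tcp_pos: [0.5997, -0.312, 0.42]
ee_rot: [180.0, -0.1, -4.8]
contact_force: [-0.3, 0.4, -1.0]
width: 0.144
gripper_force: 35.0
clock: 7.25
tcp_pos: [0.584, -0.266, 0.4191]
ee_rot: [180.0, -0.0, 5.2]
contact_force: [-0.4, 0.2, -0.8]
width: 0.149
gripper_force: 35.0
clock: 7.67
tcp_pos: [0.5527, -0.1706, 0.4193]
ee_rot: [180.0, -0.1, 5.3]
contact_force: [0.1, -0.1, -0.5]
width: 0.15
gripper_force: 35.0
clock: 8.08
tcp_pos: [0.5214, -0.0762, 0.4193]
ee_rot: [180.0, -0.1, 5.3]
contact_force: [1.0, 0.1, -0.6]
width: 0.146
gripper_force: 35.0
clock: 8.5
tcp_pos: [0.4901, 0.0181, 0.4192]
ee_rot: [180.0, -0.1, 5.3]
contact_force: [0.7, 0.1, -0.4]
width: 0.147
gripper_force: 35.0
clock: 8.92
tcp_pos: [0.4588, 0.1124, 0.4192]
ee_rot: [180.0, -0.1, 5.3]
contact_force: [0.2, -0.3, -0.7]
width: 0.148
gripper_force: 35.0
clock: 9.33
tcp_pos: [0.4404, 0.1688, 0.419]
ee_rot: [180.0, -0.1, 5.5]
contact_force: [0.2, -0.6, -0.4]
width: 0.148
gripper_force: 35.0
t 9.33 grasp [0.4406 0.1688 0.2386] rpy [ 1.80e+02 -6.00e-02  5.47e+00] F [ 0.2 -0.6 -0.4] w 0.148 g 35.0 q [  -4.    8.  -22.  112.    4.   60. -113.]
[252.37797571 141.67963714] [473.96532992 188.12971019]
```

View pics/w3.png

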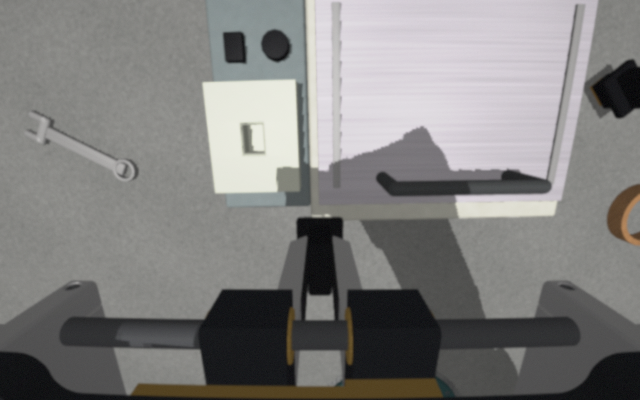

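The socket hole is at (253,138) and the handle bar runs from about (385,185) to (548,186). The plug is in the fingers, with its shoulder at (320,222). Next a second view with the socket straight ahead.

```bash

python3 -m crank '[[-1,[-0.15,-0.7,0],[0,0,0]],[-1,[0,-1,0.2],[0,0,0]],[-1,[0,-1,0.4],[0,0,0]],[-1,[0,-0.9,0.4],[0,0,0]],[-1,[0,0,0],[0,0,0]]]'
python3 -m crank '[[-1,[0,0,0],[0,0,0]],[-1,[0,0,0],[0,0,0]]]'
python3 - <<'E'
from h import *
now(); W=ctrl.camera_info("wrist"); im=ctrl.read_camera("wrist"); np.save("w4.npy",W,allow_pickle=True); cv2.imwrite("pics/w4f.png",im[:,:,::-1])
a=cv2.imread("pics/w3.png")[70:200,195:315];b=im[60:230,255:395,::-1]
up=lambda x,f:cv2.resize(x,None,fx=f,fy=f,interpolation=cv2.INTER_CUBIC)
a=up(a,3);b=up(b,3)
o=np.zeros((510,800,3),np.uint8);o[:390,:360]=a;o[:510,370:790]=b;cv2.imwrite("pics/c4.png",o)
E
```

```text
clock: 9.8
tcp_pos: [0.4306, 0.2412, 0.3974]
ee_rot: [-180.0, 0.1, 5.5]
contact_force: [-0.4, 0.2, -1.1]
width: 0.146
gripper_force: 35.0
clock: 9.97
tcp_pos: [0.4317, 0.2383, 0.3985]
ee_rot: [180.0, -0.0, 5.4]
contact_force: [0.3, -0.2, -0.6]
width: 0.15
gripper_force: 35.0
t 9.97 grasp [0.4317 0.2382 0.2181] rpy [ 1.7998e+02 -1.0000e-02  5.3900e+00] F [ 0.3 -0.2 -0.6] w 0.150 g 35.0 q [ -11.   12.  -25.  111.    6.   59. -123.]
```

View pics/c4.png

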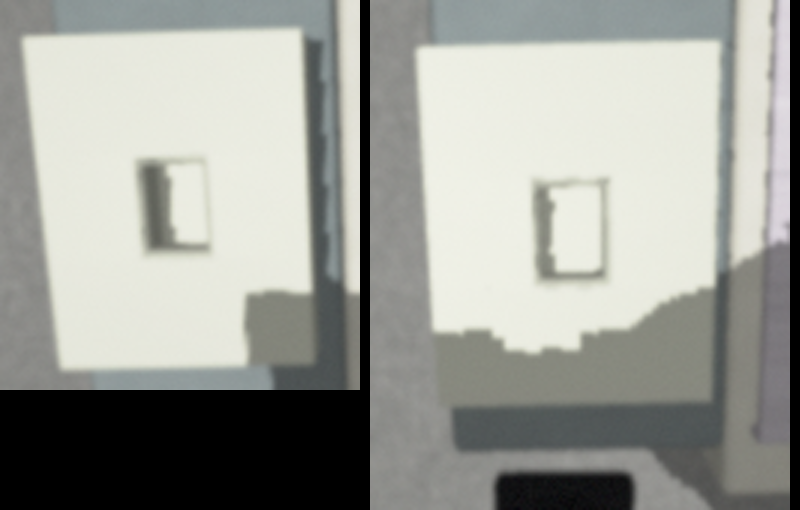

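The hole's corners are clear in both crops: left (135,158), (207,156), (211,252), (143,254), and right (532,180), (608,178), (606,280), (539,282). I'll triangulate them together with the block's corners.

```bash
python3 - <<'E'
from h import *
L=lambda f:info("",np.load(f,allow_pickle=True).item())
A,B=L("w3.npy"),L("w4.npy")
fa=lambda x,y:(195+x/3-.33,70+y/3-.33); fb=lambda x,y:(255+(x-370)/3-.33,60+y/3-.33)
h=[[(135,158),(532,180)],[(207,156),(608,178)],[(211,252),(606,280)],[(143,254),(539,282)]]
k=[[(21,37),(416,47)],[(303,29),(720,41)],[(316,363),(713,402)],[(62,370),(436,405)]]
for Q in(h,k):
    P=np.array([tri((A,fa(*a)),(B,fb(*b)))[0] for a,b in Q]);print(np.round(P,4),"mean",P.mean(0))
    for c,f,i in((A,fa,0),(B,fb,1)):
        p=np.array([onz(c,f(*q[i]),.1)[:2] for q in Q]);e=np.roll(p,-1,0)-p
        print(" mean",p.mean(0),"edges",np.linalg.norm(e,axis=1)*1e3,"yaw",[round(np.degrees(np.arctan2(y,x))%90,1) for x,y in e])
# plug in hand: shoulder edge near? 
now()
# handle
p,e=tri((A,(383,183)),(info("top"),(291.5,221.1)));print(p,e)
for a in[(383,183),(548,186)]:print("handle end",onz(A,a,.14))
E
```

```text
[[0.5155 0.256  0.0971]
 [0.5183 0.2325 0.0944]
 [0.4866 0.2298 0.0942]
 [0.4849 0.251  0.1031]] mean [0.50133918 0.24234552 0.0971812 ]
 mean [0.50144718 0.24183722] edges [23.91983295 31.42525625 23.2308968  31.51160874] yaw [np.float64(6.7), np.float64(5.1), np.float64(6.9), np.float64(6.3)]
 mean [0.50136302 0.24248225] edges [23.28762446 30.96963443 21.15004086 31.05919409] yaw [np.float64(6.8), np.float64(5.0), np.float64(7.1), np.float64(8.9)]
[[0.5503 0.2936 0.0986]
 [0.561  0.2033 0.0954]
 [0.451  0.1904 0.0971]
 [0.4392 0.2824 0.0916]] mean [0.50037059 0.24240326 0.09565651]
 mean [0.50093911 0.24141191] edges [ 90.70222609 109.11592475  89.91059375 109.88251642] yaw [np.float64(6.5), np.float64(6.6), np.float64(7.0), np.float64(7.1)]
 mean [0.50081707 0.24239051] edges [ 89.89580289 109.74212007  90.90516164 109.02923123] yaw [np.float64(6.5), np.float64(6.8), np.float64(6.0), np.float64(6.3)]
t 10.02 grasp [0.4318 0.2382 0.2182] rpy [ 1.7998e+02 -3.0000e-02  5.3800e+00] F [-0.1  0.1 -1.1] w 0.147 g 35.0 q [ -11.   12.  -25.  111.    6.   59. -123.]
[0.46960016 0.1069362  0.10897044] [np.float64(0.6), np.float64(0.6)]
handle end [0.47570668 0.11411993 0.14      ]
handle end [ 0.4881473  -0.04056049  0.14      ]
```

```bash
python3 - <<'E'
from h import *
B=info("",np.load("w4.npy",allow_pickle=True).item())
s,p,R=pose();M=R.as_matrix();g=p+M[:,2]*ctrl.grasp_offset
im=cv2.cvtColor(cv2.imread("pics/w4f.png"),cv2.COLOR_BGR2GRAY)
print(im[205:232,320].tolist()); print(im[222,285:355].tolist())
for dz in(.024,.032):
  for q in[(.02,-.016),(.02,.016)]:print(dz,q,proj(B,g+M@np.array([*q,dz])))
to([.5013,.2423,.20],[180,0,6.5])
E
```

```text
[86, 87, 86, 89, 103, 126, 144, 152, 154, 153, 143, 118, 78, 40, 19, 17, 20, 19, 15, 17, 14, 13, 11, 9, 14, 15, 17]
[142, 142, 142, 145, 143, 141, 142, 142, 144, 142, 124, 84, 41, 22, 17, 16, 16, 16, 15, 15, 15, 18, 13, 20, 14, 15, 14, 16, 16, 14, 18, 10, 17, 15, 19, 19, 19, 20, 19, 17, 19, 14, 14, 11, 16, 16, 18, 14, 18, 17, 13, 17, 16, 18, 16, 15, 29, 57, 101, 136, 147, 149, 150, 149, 148, 146, 146, 147, 149, 150]
0.024 (0.02, -0.016) [295.47731635 219.4034697 ]
0.024 (0.02, 0.016) [343.49794906 219.39745599]
0.032 (0.02, -0.016) [296.38243013 215.71082543]
0.032 (0.02, 0.016) [342.57022897 215.70550986]
shift [3.48 0.12 0.91] turn [ 0.   -0.   -0.19] clock 10.02
```

In the hand the plug sits about 0.7 mm toward −x, and it's centred in y. I'll allow for that, go above the socket and down to just over the mouth.

```bash

python3 -m crank '[[-1,[0.5,0.12,0],[0,0,-0.19]],[-1,[1,0,0.2],[0,0,0]],[-1,[1,0,0.2],[0,0,0]],[-1,[0.8,0,0.3],[0,0,0]],[-1,[0.2,0,0.2],[0,0,0]]]'
python3 -m crank '[[-1,[0,0,0.5],[0,0,0]],[-1,[0,0,0.6],[0,0,0]],[-1,[0,0,0.5],[0,0,0]],[-1,[0,0,0.3],[0,0,0]],[-1,[0,0,0],[0,0,0]]]'
python3 -m crank '[[-1,[0,0,0],[0,0,0]],[-1,[0,0,0],[0,0,0]]]'
python3 - <<'E'
from h import *
now();to([.502,.2423,.158],[180,0,6.5]);im=ctrl.read_camera("wrist");cv2.imwrite("pics/w5.png",im[:,:,::-1])
E
```

```text
clock: 10.43
tcp_pos: [0.5032, 0.2435, 0.38]
ee_rot: [180.0, -0.0, 6.5]
contact_force: [-0.3, -0.6, -0.8]
width: 0.147
gripper_force: 35.0
clock: 10.85
tcp_pos: [0.5003, 0.2446, 0.3408]
ee_rot: [180.0, 0.1, 6.7]
contact_force: [-0.1, -0.2, -0.8]
width: 0.143
gripper_force: 35.0
clock: 11.02
tcp_pos: [0.501, 0.245, 0.3427]
ee_rot: [-180.0, -0.0, 6.7]
contact_force: [-1.8, 0.2, -0.6]
width: 0.146
gripper_force: 35.0
t 11.02 grasp [0.5011 0.245  0.1623] rpy [-1.7999e+02 -3.0000e-02  6.6500e+00] F [-1.8  0.2 -0.6] w 0.146 g 35.0 q [ -11.   23.  -23.  105.   10.   54. -122.]
shift [0.03 0.14 0.21] turn [-0.   -0.    0.03] clock 11.02
```

```bash

python3 -m crank '[[-1,[0.03,0.14,0.1],[0,0,0.03]],[-1,[0,0,0],[0,0,0]],[-1,[0,0,0],[0,0,0]]]' 
python3 - <<'E'
from h import *
now();to([.502,.2423,.158],[180,0,6.5])
E
```

```text
clock: 11.32
tcp_pos: [0.5021, 0.2419, 0.3403]
ee_rot: [-180.0, -0.0, 6.4]
contact_force: [0.6, 0.4, 0.3]
width: 0.144
gripper_force: 35.0
t 11.32 grasp [0.5021 0.2419 0.1599] rpy [-1.80e+02 -1.00e-02  6.43e+00] F [0.6 0.4 0.3] w 0.144 g 35.0 q [ -11.   23.  -23.  105.   11.   54. -121.]
shift [-0.   -0.02  0.1 ] turn [-0.   -0.   -0.01] clock 11.32
```

```bash

python3 -m crank '[[-1,[0,-0.02,0.2],[0,0,0]],[-1,[0,0,0.2],[0,0,0]],[-1,[0,0,0.1],[0,0,0]],[-1,[0,0,0],[0,0,0]]]'
python3 -m crank '[[-1,[0,0,0.15],[0,0,0]],[-1,[0,0,0],[0,0,0]]]'
python3 - <<'E'
from h import *
now();to([.502,.2423,.132],[180,0,6.5]);print(ctrl.read_state()["moment"])
E
```

```text
clock: 11.65
tcp_pos: [0.5018, 0.2425, 0.3296]
ee_rot: [180.0, 0.1, 6.5]
contact_force: [-1.0, -1.1, -0.9]
width: 0.148
gripper_force: 35.0
clock: 11.82
tcp_pos: [0.5019, 0.2425, 0.3268]
ee_rot: [180.0, 0.0, 6.5]
contact_force: [-0.1, 0.2, -1.4]
width: 0.146
gripper_force: 35.0
t 11.82 grasp [0.5018 0.2425 0.1464] rpy [1.80e+02 3.00e-02 6.47e+00] F [-0.1  0.2 -1.4] w 0.146 g 35.0 q [ -11.   24.  -22.  106.   11.   53. -122.]
shift [0.01 0.01 0.72] turn [ 0.    0.   -0.01] clock 11.82
[-0.04717992  0.01624491 -0.01641173]
```

The tip is inside the hole and there's no contact force. I'll continue gently.

```bash

python3 -m crank '[[-1,[0,0,0.15],[0,0,0]],[-1,[0,0,0.1],[0,0,0]],[-1,[0,0,0],[0,0,0]]]'
python3 -m crank '[[-1,[0,0,0.15],[0,0,0]],[-1,[0,0,0.15],[0,0,0]],[-1,[0,0,0],[0,0,0]]]'
python3 -m crank '[[-1,[0,0,0.12],[0,0,0]],[-1,[0,0,0],[0,0,0]],[-1,[0,0,0],[0,0,0]]]'
python3 - <<'E'
from h import *
now();to([.502,.2423,.132],[180,0,6.5]);print(ctrl.read_state()["moment"])
E
```

```text
clock: 12.07
tcp_pos: [0.5019, 0.2425, 0.3218]
ee_rot: [180.0, 0.0, 6.5]
contact_force: [0.3, -0.0, -0.9]
width: 0.145
gripper_force: 35.0
clock: 12.32
tcp_pos: [0.5019, 0.2424, 0.3156]
ee_rot: [180.0, 0.0, 6.5]
contact_force: [-0.8, -0.0, -0.6]
width: 0.15
gripper_force: 35.0
clock: 12.57
tcp_pos: [0.5019, 0.2425, 0.3138]
ee_rot: [-180.0, 0.0, 6.5]
contact_force: [0.4, 0.1, -1.4]
width: 0.149
gripper_force: 35.0
t 12.57 grasp [0.5019 0.2425 0.1334] rpy [-1.80e+02  1.00e-02  6.46e+00] F [ 0.4  0.1 -1.4] w 0.149 g 35.0 q [ -11.   25.  -22.  106.   12.   51. -122.]
shift [0.   0.01 0.07] turn [-0.    0.   -0.01] clock 12.57
[ 0.03944083 -0.00606237  0.00084693]
```

Smooth so far. Now I'll press on until the shoulder shows contact force.

```bash

python3 -m crank '[[-1,[0,0,0.08],[0,0,0]],[-1,[0,0,0],[0,0,0]]]'
python3 -m crank '[[-1,[0,0,0.06],[0,0,0]],[-1,[0,0,0],[0,0,0]]]'
python3 - <<'E'
from h import *
now()
E
```

```text
clock: 12.73
tcp_pos: [0.5019, 0.2426, 0.3122]
ee_rot: [-180.0, -0.0, 6.5]
contact_force: [0.2, 0.6, -0.5]
width: 0.147
gripper_force: 35.0
clock: 12.9
tcp_pos: [0.502, 0.2427, 0.3121]
ee_rot: [180.0, -0.0, 6.5]
contact_force: [-7.0, -4.1, 18.7]
width: 0.147
gripper_force: 35.0
t 12.90 grasp [0.5021 0.2427 0.1317] rpy [ 1.7999e+02 -3.0000e-02  6.4600e+00] F [-7.  -4.1 18.7] w 0.147 g 35.0 q [ -11.   25.  -22.  106.   12.   51. -122.]
```

Contact came at 18.7 N, at exactly the home height (0.1317 m against the expected 0.132 m). One more small push, then release and rise.

```bash

python3 -m crank '[[-1,[0,0,0.04],[0,0,0]],[-1,[0,0,0],[0,0,0]]]'
python3 -m crank '[[-1,[0,0,-0.08],[0,0,0]],[-0.4,[0,0,0],[0,0,0]],[-0.4,[0,0,0],[0,0,0]],[-0.4,[0,0,0],[0,0,0]],[-0.4,[0,0,0],[0,0,0]]]'
python3 -m crank '[[-0.4,[0,0,0],[0,0,0]],[-0.4,[0,0,0],[0,0,0]],[-0.4,[0,0,-0.3],[0,0,0]],[-0.4,[0,0,-0.6],[0,0,0]],[-0.4,[0,0,-1],[0,0,0]]]'
python3 -m crank '[[-0.4,[0,0,-1],[0,0,0]],[-0.4,[0,0,-1],[0,0,0]],[-0.4,[0,0,-1],[0,0,0]],[-0.4,[-1,0,-0.5],[0,0,0]],[-0.4,[-1,0,0],[0,0,0]]]'
python3 -m crank '[[-0.4,[-1,0,0],[0,0,0]],[-0.4,[-0.5,0,0],[0,0,0]],[-0.4,[0,0,0],[0,0,0]],[-0.4,[0,0,0],[0,0,0]]]'
python3 - <<'E'
from h import *
now(); W=ctrl.camera_info("wrist"); im=ctrl.read_camera("wrist"); np.save("w6.npy",W,allow_pickle=True); cv2.imwrite("pics/w6.png",im[:,:,::-1])
E
```

```text
clock: 13.07
tcp_pos: [0.502, 0.2427, 0.3121]
ee_rot: [180.0, -0.1, 6.5]
contact_force: [-11.8, -7.4, 33.1]
width: 0.147
gripper_force: 35.0
clock: 13.48
tcp_pos: [0.5019, 0.2425, 0.3117]
ee_rot: [-180.0, 0.0, 6.5]
contact_force: [0.4, 0.6, -0.0]
width: 0.298
gripper_force: 0.0
clock: 13.9
tcp_pos: [0.5017, 0.2424, 0.3499]
ee_rot: [180.0, 0.1, 6.5]
contact_force: [-1.2, -0.0, -0.0]
width: 0.301
gripper_force: 0.0
clock: 14.32
tcp_pos: [0.4622, 0.2383, 0.423]
ee_rot: [-179.9, -0.2, 6.4]
contact_force: [-0.1, -0.1, 0.2]
width: 0.302
gripper_force: 0.0
clock: 14.65
tcp_pos: [0.4327, 0.2347, 0.4207]
ee_rot: [-180.0, -0.1, 6.5]
contact_force: [0.0, -0.4, -0.2]
width: 0.298
gripper_force: 0.0
t 14.65 grasp [0.4329 0.2347 0.2403] rpy [-1.7999e+02 -7.0000e-02  6.4600e+00] F [ 0.  -0.4 -0.2] w 0.298 g 0.0 q [ -10.   11.  -25.  109.    5.   61. -120.]
```

View pics/w6.png

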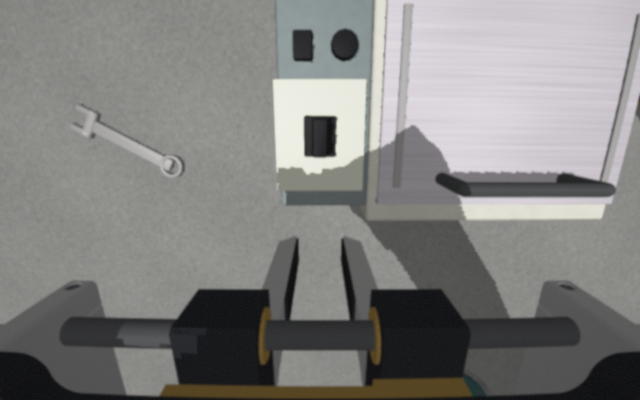

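The plug is seated, with its tab and shoulder flat on the white block at (320,136). The handle bar runs from about (465,188) to (613,188), with its posts' bases at (440,180) and (562,178). I'll measure the bar now.

```bash
python3 - <<'E'
from h import *
L=lambda f:info("",np.load(f,allow_pickle=True).item())
A,B,T,S=L("w3.npy"),L("w6.npy"),info("top"),info("scene")
g3=cv2.cvtColor(cv2.imread("pics/w3.png"),cv2.COLOR_BGR2GRAY);g6=cv2.cvtColor(cv2.imread("pics/w6.png"),cv2.COLOR_BGR2GRAY)
for u in(420,470,520):print("w3 col",u,g3[172:202,u].tolist())
for u in(490,540,590):print("w6 col",u,g6[172:202,u].tolist())
for nm,a,b,t in[("L",(395,188),(464,188.5),(291.5,221.1)),("R",(549.5,187),(613,189),(338,216.6))]:
    print(nm,onz(A,a,.14),onz(B,b,.14),onz(T,t,.14),*tri((A,a),(B,b),(T,t)))
a=g3[165:210,360:560];b=g6[165:210,430:630]
cv2.imwrite("pics/c6.png",cv2.resize(np.vstack([a,b]),None,fx=4,fy=4,interpolation=cv2.INTER_CUBIC))
E
```

```text
w3 col 420 [117, 120, 120, 118, 119, 117, 117, 113, 96, 68, 50, 46, 47, 46, 48, 49, 49, 49, 49, 45, 46, 44, 49, 70, 92, 111, 117, 117, 116, 116]
w3 col 470 [115, 116, 117, 117, 115, 115, 112, 100, 76, 61, 63, 67, 72, 73, 74, 75, 72, 71, 68, 63, 62, 74, 112, 161, 193, 209, 213, 212, 212, 211]
w3 col 520 [124, 82, 51, 42, 37, 38, 39, 43, 52, 61, 68, 72, 74, 75, 80, 82, 77, 79, 76, 75, 79, 106, 150, 184, 202, 205, 205, 204, 203, 211]
w6 col 490 [150, 125, 120, 119, 121, 121, 119, 121, 116, 104, 83, 66, 63, 70, 73, 77, 80, 81, 82, 82, 81, 79, 78, 82, 114, 160, 194, 208, 212, 212]
w6 col 540 [161, 132, 118, 115, 116, 118, 118, 117, 115, 106, 83, 65, 65, 69, 75, 77, 79, 82, 82, 83, 79, 78, 78, 82, 115, 159, 193, 207, 210, 212]
w6 col 590 [200, 200, 198, 199, 198, 188, 153, 102, 58, 41, 44, 52, 62, 66, 72, 76, 78, 82, 81, 81, 80, 78, 75, 80, 108, 153, 186, 200, 203, 203]
L [0.47217894 0.10247016 0.14      ] [0.47224789 0.10461655 0.14      ] [0.46876101 0.1051229  0.14      ] [0.47097967 0.1038587  0.13929084] [np.float64(1.9), np.float64(1.2), np.float64(2.6)]
R [ 0.48736826 -0.04232581  0.14      ] [ 0.48892339 -0.04174122  0.14      ] [ 0.48602494 -0.05214106  0.14      ] [ 0.486694   -0.05229569  0.12946769] [np.float64(1.1), np.float64(1.4), np.float64(0.5)]
```

View pics/c6.png

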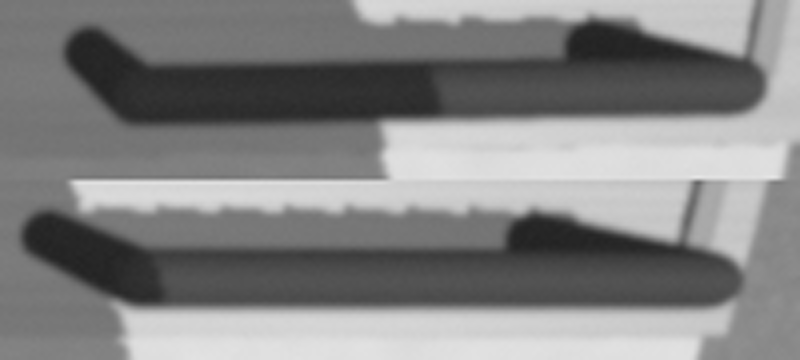

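The bar's axis is near x 0.480 at its middle (about (0.4795, 0.030)), 0.14 high, with yaw 6.5°. I'll turn the tool a quarter (yaw 96.5) so that the fingers close across the bar.

```bash

python3 -m crank '[[1,[0,0,0],[0,0,-0.5]],[1,[0,0,0],[0,0,-1]],[1,[0,0,0],[0,0,-1]],[1,[0,0,0],[0,0,-1]],[1,[0,0,0],[0,0,-1]]]'
python3 -m crank '[[1,[0,0,0],[0,0,-1]],[1,[0,0,0],[0,0,-1]],[1,[0,0,0],[0,0,-1]],[1,[0,0,0],[0,0,-1]],[1,[0,0,0],[0,0,-1]]]'
python3 -m crank '[[1,[0,0,0],[0,0,-1]],[1,[0,0,0],[0,0,-1]],[1,[0,0,0],[0,0,-1]],[1,[0,0,0],[0,0,-1]],[1,[0,0,0],[0,0,-1]]]'
python3 -m crank '[[1,[0,0,0],[0,0,-0.5]],[1,[0,0,0],[0,0,0]],[1,[0,0,0],[0,0,0]]]'
python3 - <<'E'
from h import *
now();to([.4795,.03,.23],[180,0,96.5])
E
```

```text
clock: 15.12
tcp_pos: [0.4334, 0.2347, 0.4198]
ee_rot: [-180.0, 0.0, 33.7]
contact_force: [-0.5, -0.8, -0.1]
width: 0.619
gripper_force: 0.0
clock: 15.53
tcp_pos: [0.4334, 0.2346, 0.4198]
ee_rot: [-180.0, -0.0, 63.7]
contact_force: [0.8, -0.9, 0.7]
width: 0.969
gripper_force: 0.0
clock: 15.95
tcp_pos: [0.4334, 0.2346, 0.4198]
ee_rot: [-180.0, -0.0, 93.7]
contact_force: [0.0, -0.7, -0.3]
width: 1.003
gripper_force: 0.0
clock: 16.2
tcp_pos: [0.4331, 0.2346, 0.4198]
ee_rot: [-180.0, -0.0, 96.3]
contact_force: [-0.3, 0.5, -1.3]
width: 1.001
gripper_force: 0.0
t 16.20 grasp [0.433  0.2346 0.2394] rpy [-1.7997e+02 -3.0000e-02  9.6310e+01] F [-0.3  0.5 -1.3] w 1.001 g 0.0 q [ -0.  12. -36. 109.   8.  62. -33.]
shift [-10.42   1.18   0.46] turn [-0.   -0.   -0.03] clock 16.2
```

```bash

python3 -m crank '[[1,[-0.5,0.1,0],[0,0,-0.03]],[1,[-1,0.1,0],[0,0,0]],[1,[-1,0.1,0],[0,0,0]],[1,[-1,0.1,0],[0,0,0]],[1,[-1,0.1,0],[0,0,0]]]'
python3 -m crank '[[1,[-1,0.1,0],[0,0,0]],[1,[-1,0.1,0],[0,0,0]],[1,[-1,0.1,0],[0,0,0]],[1,[-1,0.1,0],[0,0,0]],[1,[-1,0.1,0],[0,0,0]]]'
python3 -m crank '[[1,[-0.8,0.1,0],[0,0,0]],[1,[-0.1,0.08,0.3],[0,0,0]],[1,[0,0,0],[0,0,0]],[1,[0,0,0],[0,0,0]]]'
python3 - <<'E'
from h import *
now();to([.4795,.03,.14],[180,0,96.5])
W=ctrl.camera_info("wrist"); im=ctrl.read_camera("wrist"); cv2.imwrite("pics/w7.png",im[:,:,::-1])
c=info("",W);print(proj(c,np.array([.4795,.03,.14])),proj(c,np.array([.471,.1,.14])))
E
```

```text
clock: 16.62
tcp_pos: [0.4532, 0.1455, 0.4199]
ee_rot: [-180.0, -0.0, 96.5]
contact_force: [-0.1, 1.4, 0.6]
width: 1.001
gripper_force: 0.0
clock: 17.03
tcp_pos: [0.4747, 0.0471, 0.4199]
ee_rot: [180.0, -0.0, 96.5]
contact_force: [1.1, 0.4, -0.3]
width: 1.003
gripper_force: 0.0
clock: 17.37
tcp_pos: [0.4799, 0.0314, 0.4135]
ee_rot: [-180.0, -0.0, 96.6]
contact_force: [-0.1, 0.6, -0.1]
width: 0.999
gripper_force: 0.0
t 17.37 grasp [0.4797 0.0315 0.2331] rpy [-1.7995e+02 -3.0000e-02  9.6600e+01] F [-0.1  0.6 -0.1] w 0.999 g 0.0 q [ 17.  10. -27. 111.   5.  60.  -6.]
shift [-0.07 -0.02  4.65] turn [-0.01 -0.01  0.02] clock 17.37
[318.46529183 216.92138128] [317.91791317 138.00802125]
```

View pics/w7.png

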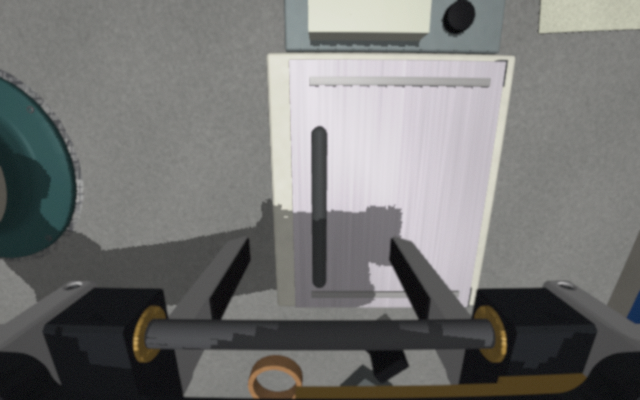

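The bar is vertical in the image at column 319, rows 127–287, centred between the open fingers as predicted. I'll descend and close.

```bash

python3 -m crank '[[1,[0,0,0.4],[0,0,0]],[1,[0,0,1],[0,0,0]],[1,[0,0,1],[0,0,0]],[1,[0,0,1],[0,0,0]],[1,[0,0,0.8],[0,0,0]]]'
python3 -m crank '[[1,[0,0,0.45],[0,0,0]],[1,[0,0,0],[0,0,0]],[-1,[0,0,0],[0,0,0]],[-1,[0,0,0],[0,0,0]],[-1,[0,0,0],[0,0,0]]]' 35
python3 -m crank '[[-1,[0,0,0],[0,0,0]],[-1,[0,0,0],[0,0,0]],[-1,[0,0,0],[0,0,0]],[-1,[0,0,0],[0,0,0]],[-1,[0,0,0],[0,0,0]]]'
python3 -m crank '[[-1,[0,0,0],[0,0,0]],[-1,[0,0,0],[0,0,0]],[-1,[0,0,0],[0,0,0]],[-1,[0,0,0],[0,0,0]],[-1,[0,0,0],[0,0,0]]]'
python3 - <<'E'
from h import *
now()
E
```

```text
clock: 17.83
tcp_pos: [0.4794, 0.0315, 0.3282]
ee_rot: [-180.0, -0.0, 96.7]
contact_force: [0.5, 0.3, -0.4]
width: 1.0
gripper_force: 0.0
clock: 18.25
tcp_pos: [0.4801, 0.0309, 0.3218]
ee_rot: [179.9, 0.0, 96.6]
contact_force: [-0.2, 0.5, 0.7]
width: 0.825
gripper_force: 0.0
clock: 18.67
tcp_pos: [0.4799, 0.0308, 0.3209]
ee_rot: [180.0, -0.0, 96.6]
contact_force: [-0.2, -0.2, -0.1]
width: 0.47
gripper_force: 0.0
clock: 19.08
tcp_pos: [0.4794, 0.0308, 0.3206]
ee_rot: [-179.9, -0.0, 96.6]
contact_force: [-1.7, 0.3, 1.5]
width: 0.138
gripper_force: 35.0
t 19.08 grasp [0.4792 0.0307 0.1402] rpy [-179.91   -0.     96.64] F [-1.7  0.3  1.5] w 0.138 g 35.0 q [ 15.  17. -26. 116.  10.  49. -10.]
```

The bar is gripped. Next I need the arc increments, in tool y (toward the hinge) and z.

```bash
python3 - <<'E'
from h import *
t=np.radians(np.arange(0,46,3));x=-185*np.cos(t)+61*np.sin(t);z=185*np.sin(t)+61*np.cos(t)
print(np.round(np.c_[np.diff(x),-np.diff(z)]/20,2).tolist())
E
```

```text
[[0.17, -0.48], [0.2, -0.47], [0.22, -0.46], [0.25, -0.45], [0.27, -0.43], [0.29, -0.42], [0.31, -0.4], [0.33, -0.39], [0.35, -0.37], [0.37, -0.35], [0.39, -0.33], [0.41, -0.31], [0.42, -0.29], [0.44, -0.26], [0.45, -0.24]]
```

```bash

python3 -m crank '[[-1,[0,0.17,-0.48],[0,0,0]],[-1,[0,0.2,-0.47],[0,0,0]],[-1,[0,0.22,-0.46],[0,0,0]],[-1,[0,0,0],[0,0,0]]]'
python3 - <<'E'
from h import *
now()
E
```

```text
clock: 19.42
tcp_pos: [0.4917, 0.0322, 0.3508]
ee_rot: [-179.9, 0.0, 96.6]
contact_force: [-12.3, -1.3, 0.6]
width: 0.136
gripper_force: 35.0
t 19.42 grasp [0.4913 0.0321 0.1704] rpy [-1.7989e+02  2.0000e-02  9.6630e+01] F [-12.3  -1.3   0.6] w 0.136 g 35.0 q [ 16.  16. -27. 113.   9.  53.  -9.]
```

```bash

python3 -m crank '[[-1,[0,0.21,-0.46],[0,0,0]],[-1,[0,0.27,-0.43],[0,0,0]],[-1,[0,0.29,-0.42],[0,0,0]],[-1,[0,0,0],[0,0,0]]]'
python3 -m crank '[[-1,[0,0.3,-0.4],[0,0,0]],[-1,[0,0.33,-0.39],[0,0,0]],[-1,[0,0.35,-0.37],[0,0,0]],[-1,[0,0,0],[0,0,0]]]'
python3 - <<'E'
from h import *
now()
E
```

```text
clock: 19.75
tcp_pos: [0.5074, 0.0341, 0.3774]
ee_rot: [-179.9, 0.0, 96.6]
contact_force: [-14.9, -2.3, 4.0]
width: 0.136
gripper_force: 35.0
clock: 20.08
tcp_pos: [0.5267, 0.0363, 0.4009]
ee_rot: [-179.9, 0.0, 96.6]
contact_force: [-21.9, -3.1, 13.8]
width: 0.136
gripper_force: 35.0
t 20.08 grasp [0.5263 0.0362 0.2205] rpy [-1.7988e+02  3.0000e-02  9.6630e+01] F [-21.9  -3.1  13.8] w 0.136 g 35.0 q [ 15.  16. -27. 106.   8.  60.  -8.]
```

```bash

python3 -m crank '[[-1,[0,0.32,-0.4],[0,0,0]],[-1,[0,0.36,-0.37],[0,0,0]],[-1,[0,0,0],[0,0,0]]]'
python3 -m crank '[[-1,[0,0.39,-0.34],[0,0,0]],[-1,[0,0.4,-0.31],[0,0,0]],[-1,[0,0,0],[0,0,0]]]'
python3 - <<'E'
from h import *
now()
E
```

```text
clock: 20.33
tcp_pos: [0.5413, 0.0378, 0.4158]
ee_rot: [179.9, -0.0, 96.6]
contact_force: [-2.7, -0.9, -6.4]
width: 0.134
gripper_force: 35.0
clock: 20.58
tcp_pos: [0.5569, 0.0396, 0.428]
ee_rot: [179.9, -0.0, 96.6]
contact_force: [2.3, -1.1, -11.0]
width: 0.139
gripper_force: 35.0
t 20.58 grasp [0.5572 0.0397 0.2476] rpy [ 1.7991e+02 -3.0000e-02  9.6630e+01] F [  2.3  -1.1 -11. ] w 0.139 g 35.0 q [ 15.  18. -27. 100.   9.  64.  -8.]
```

```bash

python3 -m crank '[[-1,[0,0.44,-0.23],[0,0,0]],[-1,[0,0.36,-0.15],[0,0,0]],[-1,[0,0,0],[0,0,0]],[-1,[0,0,0],[0,0,0]]]'
python3 - <<'E'
from h import *
now()
s,t=ctrl.read_camera("scene"),ctrl.read_camera("top")
up=lambda x:cv2.resize(x[:,:,::-1],None,fx=2.6,fy=2.6,interpolation=cv2.INTER_CUBIC)
a=up(s[140:290,265:415+20]);b=up(t[140:245,230:370])
o=np.zeros((390,800,3),np.uint8);o[:,:a.shape[1]]=a;o[:b.shape[0],436:436+b.shape[1]]=b[:, :364]
a=a[:, :];cv2.imwrite("pics/c8.png",o)
E
```

```text
clock: 20.92
tcp_pos: [0.5716, 0.0414, 0.4362]
ee_rot: [-180.0, 0.0, 96.6]
contact_force: [-10.9, -3.2, 9.6]
width: 0.137
gripper_force: 35.0
t 20.92 grasp [0.5716 0.0414 0.2558] rpy [-1.800e+02  2.000e-02  9.663e+01] F [-10.9  -3.2   9.6] w 0.137 g 35.0 q [ 14.  19. -27.  97.   9.  66.  -8.]
```

View pics/c8.png

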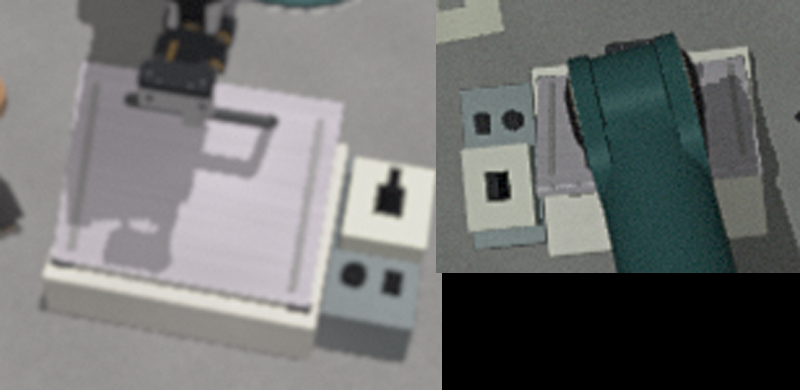

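The scene picture shows the guard open with the handle in the fingers, and the plug still standing on its block at crop (390,195). The guard's pod-side front corner is at scene (396.5,178.8) and top (269.2,213.8). I'll check the angle from that and from the bar's chord.

```bash
python3 - <<'E'
from h import *
p,e=tri((info("scene"),(396.5,178.8)),(info("top"),(269.2,213.8)));print(p,e,"angle",np.degrees(np.arcsin((p[2]-.082)/.215)))
a=np.array([.4792,.0307,.1402]);s,t,R=pose();b=t+R.as_matrix()[:,2]*ctrl.grasp_offset
print("chord angle",2*np.degrees(np.arcsin(np.linalg.norm(b-a)/2/.1948)))
u=np.array([np.cos(np.radians(6.5)),np.sin(np.radians(6.5)),0]);h=a+u*.185;h[2]=.079;v=b-h;print("dir angle",161.75-np.degrees(np.arctan2(v[2],v@u)))
E
python3 -m crank '[[-1,[0,-0.02,-0.02],[0,0,0]],[-1,[0,0,0],[0,0,0]],[-1,[0,0,0],[0,0,0]],[-1,[0,0,0],[0,0,0]]]'
python3 -m crank '[[-1,[0,0,0],[0,0,0]],[-1,[0,0,0],[0,0,0]],[-1,[0,0,0],[0,0,0]],[-1,[0,0,0],[0,0,0]],[-1,[0,0,0],[0,0,0]]]'
```

```text
[0.48991962 0.17295936 0.22765684] [np.float64(1.8), np.float64(1.8)] angle 42.646541497786224
chord angle 44.69933745653362
dir angle 44.18883190764669
clock: 21.35
tcp_pos: [0.571, 0.0413, 0.436]
ee_rot: [-180.0, 0.0, 96.6]
contact_force: [-7.0, -2.1, 3.1]
width: 0.137
gripper_force: 35.0
clock: 21.77
tcp_pos: [0.571, 0.0413, 0.436]
ee_rot: [-180.0, 0.0, 96.6]
contact_force: [-7.0, -2.0, 3.4]
width: 0.142
gripper_force: 35.0
```

The three angle measures give 42.6°, 44.7° and 44.2°. The pose is steady and the forces are low, so I'm handing in.

```bash
python3 -c "
from station import ctrl
print(ctrl.sign_off())"
```

```text
the job is handed in; nothing more can be done
None
```

The job is handed in: the plug went fully home in the service socket first, then the guard was lifted to about 44° and is held still there by the gripper; the tape core, bottle and wrench were not touched.

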